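# Load the clamshell bench kiln and start it

## Robot

A 6-joint arm with a two-finger parallel gripper is mounted at the origin on the work surface. World frame = base frame: x ahead of the robot, y to its left, z up, the work surface at z = 0. Lengths are in m, angles in rad, forces in N, time in s.
With the tool pointing down it reaches from about 0.425 to 0.95 m from the base axis. Payload 3.5 kg.
Tool frame: the origin (TCP) lies midway between the tips of the shut fingers; the grasp point (between the pads) lies 19 mm behind it; z points along the fingers, y is the line along which they close (so a half turn about z gives the same grasp; the last joint's range is limited). The gripper opens to 85 mm and grips with 20 to 120 N. Pads are 22 mm wide; open, the fingers measure 114 mm over their backs; the gripper's body (76 mm by 85 mm) begins 54 mm behind the grasp point. The pads swing forward as they close: fully open they stand 13 mm farther back than shut.
Start: joints at [0.97, 0.286, 1.577, -0, 1.279, -0.15], TCP at [0.294, 0.608, 0.231] pointing down, gripper open.
Joint ranges: [-2.77, 2.77], [-0.9, 2.22], [0.21, 2.48], [-1.53, 4.67], [0.24, 2.81], [-2.84, 2.84]. Speed limits (rad/s): [2.79, 2.79, 3.14, 3.14, 3.14, 3.14].

## Interface

Orientations are given as [roll, pitch, yaw] about the fixed x, y, z axes, in that order (R = Rz(yaw) Ry(pitch) Rx(roll)).
In Python, from workcell import bot, cams gives the robot as it stands.
- The arm moves only by the tool apply_moves, never from a script. Its argument "moves" is a list of rows, each a list of 5 numbers: the shift along the tool's x, y, z in mm, then the turn about the tool's z in degrees, then the closure, from 0 (fully open) to 1 (shut). A call has 1 to 12 rows; each row shifts and turns the commanded pose from where the row before left it, along the tool's axes as they then stand; what a row does not reach is not made up. A row lasts 1/12 s, in which the tool goes at most 41.7 mm and 7.16 degrees, less where a joint would pass 70% of its speed; a pose out of reach is approached as far as the arm can. A call with a gripper value outside its range is refused whole. The fingers move at their own pace and stop on an object; "newtons" is the grip in N (left out, the last holds). Time passes only in rows, so rows that do not move let the fingers close. It gives the time, the measured TCP pose, the force, the opening and the grip force at its end, in the units of the state.
- bot.read_state(): the state, without advancing time (a new reading comes with each control period).
- cams.snapshot(name): name is "scene" or "top"; returns the picture (400x640x3 uint8, red, green, blue); there is no depth.
- cams.camera_model(name): a dict with "K" (3x3 intrinsics, pixels), "R" (3x3) and "t" (3): a world point X has camera coordinates R X + t. Camera axes: x right, y down, z forward; pixel columns grow to the right and rows downward; lengths in m; the calibration is good to about 2 mm. A picture is of the moment at which its call begins. camera_model takes no time and is no camera call.
- bot.finish_job(): hands the job in; it is judged then, once.
The state is a dict: "time": time; "joint_positions": joint angles; "joint_velocities": joint speeds; "effort": joint torques, N m; "tool_pos": TCP position; "ee_rot": TCP orientation; "ft_force": force on the tool from outside, world axes, zero at the start; "moment": the same for the moment, N m; "finger_gap": finger opening in m; "grip_force": force on a finger pad.
Only numpy, scipy, OpenCV 4.12 (cv2) and the standard library are available. Lean on these libraries where they do the work, as an engineer would, in place of code of your own. Each camera call takes 0.05 s, during which the arm holds its last target. There are 200 camera calls.

## Task

Load the little bench kiln: press its red release button all the way so the lid springs fully open, stand every clay box that is on the table upright on the kiln's chamber floor, then swing the lid down until it latches shut. With the lid latched, start the kiln by turning the blue key clockwise to its stop and letting it spring back; leave the glaze jar and the rolling pins where they are.

Things in the scene. Friction and masses are not known exactly. Their poses are not given: they have to be found in the camera images.
- kiln: steel clamshell bench kiln, fixed; place and yaw (within 0.2 rad) vary. Origin under the chamber's centre at table height; x away from the robot, y left, z up. Block 240 (x) by 220 (y) mm, rim 95 mm up, walls 20 mm; chamber 200 (x) by 180 (y) mm, 54.5 mm deep. Lid hinged on the left (+y) edge. Console on the right: y -110 to -210 mm, 240 mm long, top 60 mm up, with red button and blue key.
- kiln_floor (a point): centre of the chamber's floor, 40.5 mm above the table, axes as the kiln's
- release (a joint): travel of the red release button, m: 0 out, 0.007 fully down. Round, 38 mm diameter, presses straight down; spring 2 N at first touch, 5.5 N fully down. It draws the latch tongue back; the shut lid is let go at about 0.005 and springs open by itself.
- release_top (a point): centre of the red button's top face, 80 mm above the table when out, at kiln x = 65, y = -168 mm
- lid (a joint): lid angle, rad: 0 shut (about 0.01 latched), 1.75 open at its stop, 10 degrees past upright. A spring always pushes it open (2 to 3 N at its free edge). To shut it, swing it over from outside and push the free edge down until the tongue clicks over it, at below 0.03 rad (some 8 N at the edge); it then stays shut.
- lid_hinge (a point): middle of the hinge line, 95 mm up at the kiln's y = +110 mm; the line runs along the kiln's x. Axes as the kiln's. The lid is a plate 240 mm wide (along the hinge), reaching 222 mm from the hinge, outer face 23 mm off the hinge plane; a striker stands out 11 mm more mid-edge. When shut, a brass latch tongue on the console holds it (kiln x 0, y -115 to -140 mm, up to 124 mm high).
- lid_pad (a point): centre of the dark rubber pad on the outside of the lid near its free edge, 195 mm from the hinge line, on the outer face; z points out of the outer face (up when shut). A good place to push.
- start_key (a joint): angle of the blue start key, rad: 0 at rest, 1.2 at its stop, growing clockwise seen from above. Spring-return, 0.025 Nm at rest to 0.1 Nm at the stop; it turns back to 0 by itself when let go.
- key_grip (a point): point on the key's vertical axis at the height to grip it, 94 mm above the table. The grip is an upright bar 44 mm long (point x axis), 14 mm thick (point y axis), its top 13 mm above this point and free of its round foot down to 20 mm below it.
- pot_red: terracotta red clay box without lid, 48 mm wide (its x) by 72 mm long (its y) by 45 mm tall, walls and floor 7 mm, about 180 g, standing on the right half of the table; origin at the centre of its underside. May be absent (None).
- pot_grey: grey clay box without lid, 48 mm wide (its x) by 72 mm long (its y) by 45 mm tall, walls and floor 7 mm, about 180 g, standing on the right half of the table; origin at the centre of its underside. May be absent (None).
- pot_buff: buff clay box without lid, 48 mm wide (its x) by 72 mm long (its y) by 45 mm tall, walls and floor 7 mm, about 180 g, standing on the right half of the table; origin at the centre of its underside. May be absent (None).
- pot_brown: dark brown clay box without lid, 48 mm wide (its x) by 72 mm long (its y) by 45 mm tall, walls and floor 7 mm, about 180 g, standing on the right half of the table; origin at the centre of its underside. May be absent (None).
- pot_white: white clay box without lid, 48 mm wide (its x) by 72 mm long (its y) by 45 mm tall, walls and floor 7 mm, about 180 g, standing on the right half of the table; origin at the centre of its underside. May be absent (None).
- glaze_jar: small glaze jar with a blue cap, 60 mm diameter, 85 mm tall, standing somewhere among the clay boxes; origin at the centre of its underside. Not part of the job: leave it standing where it is.
- rolling_pin_a: wooden rolling pin, 340 mm long with its handles, roller 48 mm thick, lying behind the kiln; origin under its middle, long axis = x. Leave alone.
- rolling_pin_b: second rolling pin, darker, same size, at the back right. Leave alone.
Things that resemble listed ones, but are neither listed nor needed, are in the scene too. Several things have the shape of the pot_red; the one meant has the colours described above. What is shaped like the pot_grey but yellow is not meant.

How it is judged:
On the way, in this order (a step that is already met when the one before it is completed fails the run):
1. the red release button is pressed home (value of joint release above 0.005 m).
2. the lid has sprung open to its stop (value of joint lid above 1.65 rad), for 0.2 s.
3. every clay box present stands upright on the chamber floor, let go, with the lid open (x of pot_red in the frame of kiln_floor between -0.082 and 0.082 m and y of pot_red in the frame of kiln_floor between -0.072 and 0.072 m and z of pot_red in the frame of kiln_floor between -0.006 and 0.008 m and angle between each of pot_red, pot_grey, pot_buff, pot_brown, pot_white's own z axis and vertical below 0.12 rad and x of pot_grey in the frame of kiln_floor between -0.082 and 0.082 m and y of pot_grey in the frame of kiln_floor between -0.072 and 0.072 m and z of pot_grey in the frame of kiln_floor between -0.006 and 0.008 m and x of pot_buff in the frame of kiln_floor between -0.082 and 0.082 m and y of pot_buff in the frame of kiln_floor between -0.072 and 0.072 m and z of pot_buff in the frame of kiln_floor between -0.006 and 0.008 m and x of pot_brown in the frame of kiln_floor between -0.082 and 0.082 m and y of pot_brown in the frame of kiln_floor between -0.072 and 0.072 m and z of pot_brown in the frame of kiln_floor between -0.006 and 0.008 m and x of pot_white in the frame of kiln_floor between -0.082 and 0.082 m and y of pot_white in the frame of kiln_floor between -0.072 and 0.072 m and z of pot_white in the frame of kiln_floor between -0.006 and 0.008 m and contact force between each of pot_red, pot_grey, pot_buff, pot_brown, pot_white and the fingers below 0.1 N and value of joint lid above 1 rad), for 0.2 s.
4. the lid is shut (value of joint lid below 0.04 rad), for 0.3 s.
5. the blue key is turned to its stop with the lid shut (value of joint start_key above 1.1 rad and value of joint lid below 0.04 rad), for 0.1 s.
6. the key has sprung back (value of joint start_key below 0.12 rad), for 0.2 s.
At the end, for the whole second after the job is handed in: Every clay box present stands upright (within 0.12 rad) on the chamber floor inside the kiln, at rest; the lid is latched shut (below 0.04 rad), the start key back at rest (below 0.12 rad) and the release button out (x of pot_red in the frame of kiln_floor between -0.082 and 0.082 m and y of pot_red in the frame of kiln_floor between -0.072 and 0.072 m and z of pot_red in the frame of kiln_floor between -0.006 and 0.008 m and angle between each of pot_red, pot_grey, pot_buff, pot_brown, pot_white's own z axis and vertical below 0.12 rad and x of pot_grey in the frame of kiln_floor between -0.082 and 0.082 m and y of pot_grey in the frame of kiln_floor between -0.072 and 0.072 m and z of pot_grey in the frame of kiln_floor between -0.006 and 0.008 m and x of pot_buff in the frame of kiln_floor between -0.082 and 0.082 m and y of pot_buff in the frame of kiln_floor between -0.072 and 0.072 m and z of pot_buff in the frame of kiln_floor between -0.006 and 0.008 m and x of pot_brown in the frame of kiln_floor between -0.082 and 0.082 m and y of pot_brown in the frame of kiln_floor between -0.072 and 0.072 m and z of pot_brown in the frame of kiln_floor between -0.006 and 0.008 m and x of pot_white in the frame of kiln_floor between -0.082 and 0.082 m and y of pot_white in the frame of kiln_floor between -0.072 and 0.072 m and z of pot_white in the frame of kiln_floor between -0.006 and 0.008 m and linear speed of each of pot_red, pot_grey, pot_buff, pot_brown, pot_white below 0.02 m/s and value of joint lid below 0.04 rad and value of joint start_key below 0.12 rad and value of joint release below 0.002 m); the robot touches nothing.
It fails at once if the start key is turned while the lid is open (value of joint start_key above 0.6 rad and value of joint lid above 0.3 rad).
It fails at once if a bystander is shoved more than 6 cm away (distance of any of glaze_jar, rolling_pin_a, rolling_pin_b from where it was at the start of the episode above 0.06 m).
It fails at once if the jar is knocked over (angle between glaze_jar's own z axis and vertical above 0.7 rad).
Of pot_red, pot_grey, pot_buff, pot_brown, pot_white only 3 to 4 are there at a start; the rules pass over those that are not, and their reading is None.
At some moment in a run one of pot_red, pot_grey, pot_buff, pot_brown, pot_white may be knocked a few centimetres aside while the robot is not near it.
It also fails if it takes over 192 s, if anything falls off the work surface, if the arm or the gripper's body presses on something with over 40 N, if the wrist force passes 120 N, or if a joint passes its speed limit or range.

## Working session

There is one attempt and no reset: what is moved stays moved. The work goes in short steps, Python scripts to look and compute and a tool call to move; the robot and the scene stay as the last step left them, time stands still between calls to the robot, and variables do not carry over. Pictures are saved under pics/ and viewed, at most 14 in all, crops included, and the job is handed in when it is done.

Besides the shell and the picture viewer there is one more tool, called after ">>>" by a JSON object that holds its "api" and its "payload", one argument or row to a line. apply_moves: Moves the arm, as the interface text tells. Its arguments: {"type":"object","properties":{"moves":{"type":"array","items":{"type":"array","items":{"type":"number"}}},"newtons":{"type":"number"}},"required":["moves"]}

```bash
mkdir -p pics
cat > h.py <<'E'
import numpy as np, cv2
from workcell import bot, cams
def snap(n,f=None):
    im=cams.snapshot(n)
    if f: cv2.imwrite('pics/'+f+'.png',im[:,:,::-1])
    return im
def ray(n,px,z):
    m=cams.camera_model(n);K,R,t=map(np.array,(m['K'],m['R'],m['t']))
    c=-R.T@t;d=R.T@np.linalg.inv(K)@np.array([px[0],px[1],1.])
    return c+d*(z-c[2])/d[2]
def proj(n,X):
    m=cams.camera_model(n);p=np.array(m['K'])@(np.array(m['R'])@np.array(X)+np.array(m['t']));return p[:2]/p[2]
E
python3 - <<'E'
from h import *
for n in('scene','top'):
    snap(n,n+'0');m=cams.camera_model(n);R=np.array(m['R']);print(n,-R.T@np.array(m['t']),R.round(2).tolist(),np.array(m['K'])[0,0])
print(bot.read_state())
E
```

```text
scene [0.99008412 0.51586062 0.59255995] [[-0.8, 0.61, -0.02], [0.37, 0.46, -0.8], [-0.48, -0.65, -0.59]] 364.4648411851295
top [ 0.29450845 -0.03730991  1.33878631] [[0.14, -0.99, 0.01], [-0.96, -0.14, -0.22], [0.22, 0.03, -0.97]] 504.6099561915038
{'time': 0.1, 'joint_positions': array([ 9.69991243e-01,  2.87137100e-01,  1.57802466e+00, -2.53250486e-05,
        1.27858531e+00, -1.49985283e-01]), 'joint_velocities': array([-6.25380186e-05, -1.31208155e-03, -1.52313662e-03,  6.55159831e-05,
        2.47224086e-03, -1.95380940e-03]), 'effort': array([ 1.33419489e-03, -4.07294762e+01, -2.93702978e+01, -1.45634517e-04,
        3.39538608e-03,  2.57322931e-06]), 'tool_pos': array([0.29373345, 0.60708461, 0.23004868]), 'ee_rot': array([-3.13945880e+00, -2.97957303e-04,  2.69077986e+00]), 'ft_force': array([ 0.01127861,  0.08690433, -0.47211464]), 'moment': array([-0.02102909, -0.00858235, -0.02056719]), 'grip_force': 0.0, 'finger_gap': 0.08546602029380407}
```

View pics/scene0.png

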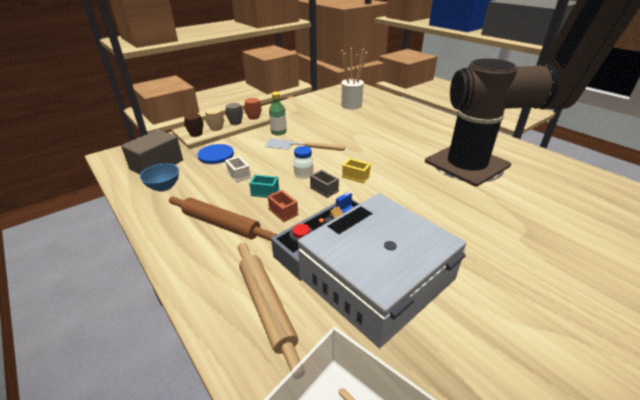

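View pics/top0.png

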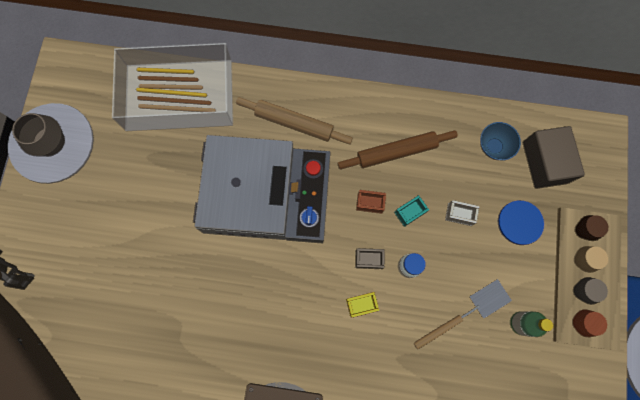

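The top view shows the kiln at (195–330, 135–242), with the red button at (313,168) and the key at (309,217). Candidate pots are red (371,201), grey or brown (370,258) and white (463,212). Teal and yellow are decoys, and the jar is at (413,265).

Run:
```python
from h import *
im=cv2.imread('pics/top0.png')
cv2.imwrite('pics/z.png',cv2.resize(im[125:325,190:490],None,fx=2.6,fy=2.6,interpolation=cv2.INTER_CUBIC))
hsv=cv2.cvtColor(im,cv2.COLOR_BGR2HSV)
for p in [(371,203),(370,260),(463,213),(370,250),(460,203),(340,225),(420,212)]:print(p,hsv[p[1]-1:p[1]+2,p[0]-1:p[0]+2].reshape(-1,3).mean(0).round(), ray('top',p,.045).round(3))
```

```text
(371, 203) [  9. 150. 124.] [ 0.586 -0.154  0.045]
(370, 260) [ 16.  42. 124.] [ 0.437 -0.169  0.045]
(463, 213) [ 45.   8. 181.] [ 0.593 -0.395  0.045]
(370, 250) [16. 46. 92.] [ 0.463 -0.166  0.045]
(460, 203) [ 48.  19. 151.] [ 0.619 -0.386  0.045]
(340, 225) [ 19.  86. 145.] [ 0.516 -0.081  0.045]
(420, 212) [ 87. 163. 130.] [ 0.58  -0.284  0.045]
```

View pics/z.png

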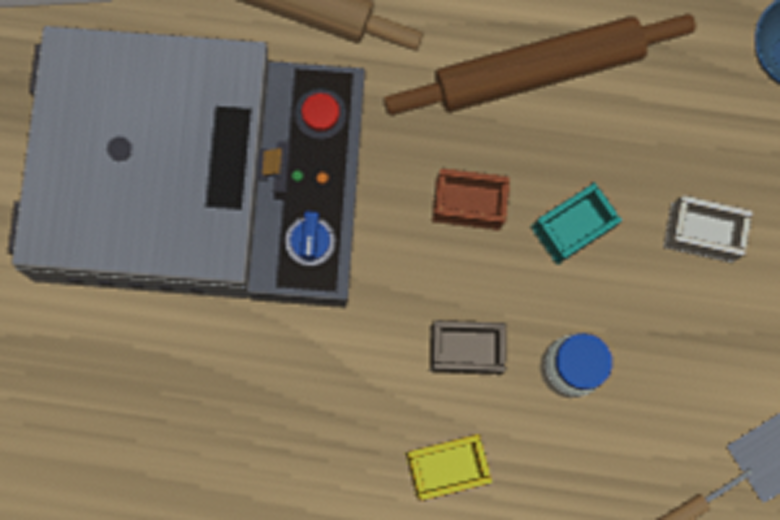

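The zoom shows red at (472,198), grey at (468,347) and white at (711,228), long axes roughly along world y. The kiln is shut, and its red button, key and tongue are all visible. Next I'll measure their poses.

```bash
cat >> h.py <<'E'
def mask(im,c):
    h,s,v=[a.astype(int) for a in cv2.split(cv2.cvtColor(im,cv2.COLOR_RGB2HSV))]
    m={'redpot':((h<14)&(s>110)&(v>40)),'grey':(s<62)&(h>0)&(v>45),'white':(s<40)&(v>115),
       'button':((h<4)|(h>176))&(s>190)&(v>110),'blue':(h>105)&(h<120)&(s>150)&(v>80)}[c]
    return m.astype(np.uint8)*255
def blob(im,c,roi):
    x0,y0,x1,y1=roi;m=np.zeros(im.shape[:2],np.uint8);m[y0:y1,x0:x1]=mask(im,c)[y0:y1,x0:x1]
    cs,_=cv2.findContours(m,cv2.RETR_EXTERNAL,cv2.CHAIN_APPROX_NONE);return max(cs,key=cv2.contourArea)[:,0].astype(float)
def pot(im,c,roi,z=.045,n='top'):
    P=np.array([ray(n,p,z)[:2] for p in blob(im,c,roi)]);r=cv2.minAreaRect(P.astype(np.float32)*1000)
    b=cv2.boxPoints(r)/1000;e=[b[1]-b[0],b[2]-b[1]];e.sort(key=np.linalg.norm)
    m=cams.camera_model(n);cam=(-np.array(m['R']).T@np.array(m['t']))[:2];ctr=b.mean(0);L=[]
    for v,nom in zip(e,(.048,.072)):
        l=np.linalg.norm(v);u=v/l;L.append(l);ctr=ctr+u*np.sign(u@(ctr-cam))*(l-nom)/2
    a=np.arctan2(e[0][1],e[0][0]); a=(a+np.pi/2)%np.pi-np.pi/2
    return ctr,np.degrees(a),np.round(L,4)
E
python3 - <<'E'
from h import *
im=cv2.imread('pics/top0.png')[:,:,::-1].copy()
for c,roi in(('redpot',(350,180,392,220)),('grey',(350,242,392,274)),('white',(440,192,484,230))):print(c,pot(im,c,roi))
def cen(c,roi,z,n='top',im=im):
    (x,y),r=cv2.minEnclosingCircle(blob(im,c,roi).astype(np.float32));return ray(n,(x,y),z).round(4),(x,y),r
print('button',cen('button',(295,150,330,185),.08)); 
print('key',cen('blue',(290,195,330,235),.075)); 
b=blob(im,'blue',(290,195,330,235));print('key top(min row)',b[b[:,1].argmin()])
# console/lid corners from zoom (px/2.6)
for nm,p,z in(('con far R',(364,68),.06),('con near R',(347,303),.06),('lid far L',(45,28),.118),('lid far R',(267,42),.118),('lid near R',(247,284),.118),('lid near L',(15,265),.118)):
    print(nm,ray('top',(190+p[0]/2.6,125+p[1]/2.6),z).round(4))
sc=cv2.imread('pics/scene0.png')[:,:,::-1].copy();print('button sc',cen('button',(285,215,320,245),.08,'scene',sc))
E
```

```text
redpot (array([ 0.59446805, -0.15381486]), np.float32(0.87465346), array([0.0551, 0.0724], dtype=float32))
grey (array([ 0.44294287, -0.1656745 ]), np.float32(6.3778734), array([0.0482, 0.0691], dtype=float32))
white (array([ 0.59782917, -0.39679333]), np.float32(-4.670599), array([0.0468, 0.0711], dtype=float32))
button (array([0.6496, 0.0089, 0.08  ]), (312.8636474609375, 167.5), 6.626171588897705)
key (array([ 5.267e-01, -4.000e-04,  7.500e-02]), (309.63043212890625, 214.5869598388672), 8.740471839904785)
key top(min row) [308. 206.]
con far R [ 0.7063 -0.0289  0.06  ]
con near R [ 0.4655 -0.0448  0.06  ]
lid far L [0.6835 0.2855 0.118 ]
lid far R [0.7004 0.0682 0.118 ]
lid near R [0.4621 0.0508 0.118 ]
lid near L [0.4488 0.2691 0.118 ]
button sc (array([0.6539, 0.0142, 0.08  ]), (301.0, 229.5), 7.826338291168213)
```

>>> {"api": "apply_moves", "payload": {
  "moves": [
    [0,0,0,6,1],
    [0,0,0,6,1],
    [0,0,0,6,1],
    [0,0,0,6,1],
    [0,0,0,6,1],
    [0,0,0,6,1],
    [0,0,0,6,1],
    [0,0,0,6,1],
    [0,0,0,6,1],
    [0,0,0,6,1]
  ]
}}

```text
time: 0.93
tool_pos: [0.2938, 0.6072, 0.2305]
ee_rot: [-3.141, 0.001, 1.638]
ft_force: [-0.7, -0.1, -0.2]
finger_gap: -0.0001
grip_force: 0.0
```

>>> {"api": "apply_moves", "payload": {
  "moves": [
    [-26,13,0,0,1],
    [-26,13,0,0,1],
    [-26,13,0,0,1],
    [-26,13,0,0,1],
    [-26,13,0,0,1],
    [-26,13,0,0,1],
    [-26,13,0,0,1],
    [-26,13,0,0,1],
    [-26,13,0,0,1],
    [-26,13,0,0,1],
    [-26,13,0,0,1],
    [-26,13,0,0,1]
  ]
}}

```text
time: 1.93
tool_pos: [0.4725, 0.3063, 0.2307]
ee_rot: [-3.141, 0.0, 1.644]
ft_force: [-0.4, 0.7, -0.1]
finger_gap: -0.0005
grip_force: 0.0
```

>>> {"api": "apply_moves", "payload": {
  "moves": [
    [-26,13,0,0,1],
    [-26,13,0,0,1],
    [-26,13,0,0,1],
    [-26,13,0,0,1],
    [-26,13,0,0,1],
    [-26,13,0,0,1],
    [-26,13,0,0,1],
    [-26,13,0,0,1],
    [-26,13,0,0,1],
    [-26,13,0,0,1],
    [-26,13,0,0,1],
    [-26,13,0,0,1],
    [0,0,0,0,1]
  ]
}}

```text
invalid input at $.moves: expected 1 to 12 rows
```

>>> {"api": "apply_moves", "payload": {
  "moves": [
    [-26,13,0,0,1],
    [-26,13,0,0,1],
    [-26,13,0,0,1],
    [-26,13,0,0,1],
    [-26,13,0,0,1],
    [-26,13,0,0,1],
    [-26,13,0,0,1],
    [-26,13,0,0,1],
    [-26,13,0,0,1],
    [-26,13,0,0,1],
    [-26,13,0,0,1],
    [0,0,0,0,1]
  ]
}}

```text
time: 2.93
tool_pos: [0.6374, 0.0284, 0.2305]
ee_rot: [3.142, 0.002, 1.639]
ft_force: [-1.0, -0.5, 0.9]
finger_gap: 0.0001
grip_force: 0.0
```

>>> {"api": "apply_moves", "payload": {
  "moves": [
    [-25,11,0,0,1],
    [0,0,28,0,1],
    [0,0,28,0,1],
    [0,0,28,0,1],
    [0,0,28,0,1],
    [0,0,28,0,1],
    [0,0,5,0,1],
    [0,0,5,0,1],
    [0,0,4,0,1],
    [0,0,4,0,1],
    [0,0,0,0,1],
    [0,0,0,0,1]
  ]
}}

```text
time: 3.93
tool_pos: [0.6502, 0.0087, 0.0757]
ee_rot: [3.137, 0.001, 1.644]
ft_force: [-0.0, 0.2, 6.4]
finger_gap: 0.0002
grip_force: 3.4
```

Run:
```python
from h import *
im=snap('scene','s1');print(bot.read_state()['tool_pos'],bot.read_state()['ft_force'])
```

```text
[0.65045793 0.00859922 0.07583479] [ 0.40367364 -0.21321531  4.31157625]
```

View pics/s1.png

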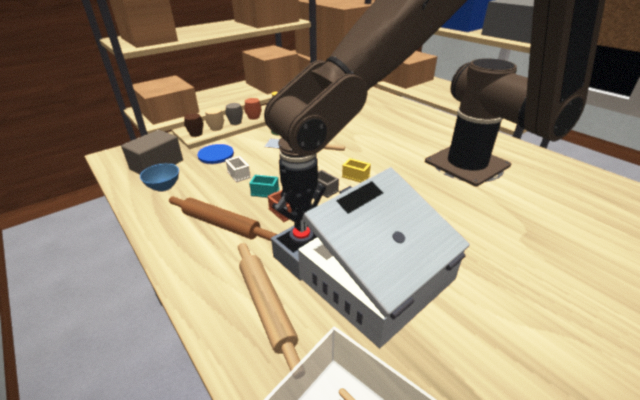

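The lid has been released and stands part-open (edge near (385,175)), either still moving or resting on the gripper. I'll press a little deeper and then retreat outward.

>>> {"api": "apply_moves", "payload": {
  "moves": [
    [0,0,3,0,1],
    [0,0,2,0,1],
    [0,0,0,0,1],
    [0,0,0,0,1],
    [0,0,0,0,1],
    [0,0,0,0,1]
  ]
}}

```text
time: 4.48
tool_pos: [0.6528, 0.0081, 0.0738]
ee_rot: [3.131, 0.003, 1.644]
ft_force: [0.8, 1.1, 2.4]
finger_gap: 0.0
grip_force: 0.0
```

Run:
```python
from h import *
im=snap('scene','s2')
```

```text
(no output)
```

View pics/s2.png

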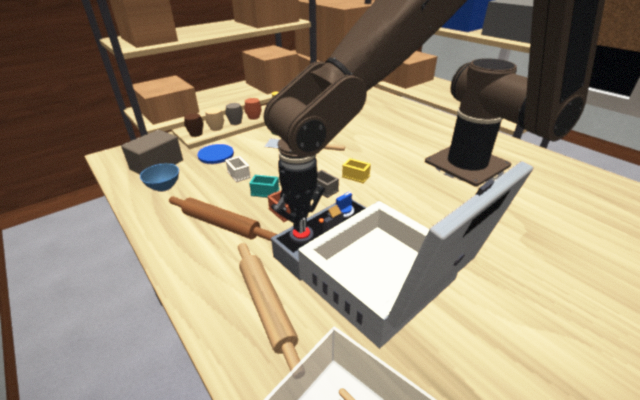

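The lid is fully open past upright and the chamber is empty. Moving to the red pot.

>>> {"api": "apply_moves", "payload": {
  "moves": [
    [0,0,-20,0,1],
    [0,0,-30,0,1],
    [0,0,-30,0,1],
    [0,0,-20,0,0],
    [-27,-12,0,0,0],
    [-27,-12,0,0,0],
    [-27,-12,0,0,0],
    [-27,-12,0,0,0],
    [-27,-12,0,0,0],
    [-22,-10,0,0,0],
    [0,0,0,0,0],
    [0,0,0,0,0]
  ]
}}

```text
time: 5.53
tool_pos: [0.5903, -0.1541, 0.1689]
ee_rot: [3.14, 0.001, 1.641]
ft_force: [0.6, 0.4, -0.1]
finger_gap: 0.0854
grip_force: 0.0
```

Run:
```python
from h import *
snap('scene','s3');im=snap('top','t3')
m=mask(im,'redpot');print(np.argwhere(m[180:225,340:395]>0).mean(0) if m[180:225,340:395].any() else None)
for c,roi in(('redpot',(345,175,395,222)),('grey',(350,242,392,274)),('white',(440,192,484,230))):
  try:print(c,pot(im,c,roi))
  except Exception as e:print(c,e)
```

```text
None
redpot max() iterable argument is empty
grey (array([ 0.44155308, -0.16845188]), np.float32(8.164555), array([0.0459, 0.0491], dtype=float32))
white (array([ 0.59752401, -0.39674856]), np.float32(-4.760908), array([0.0468, 0.0711], dtype=float32))
```

View pics/s3.png

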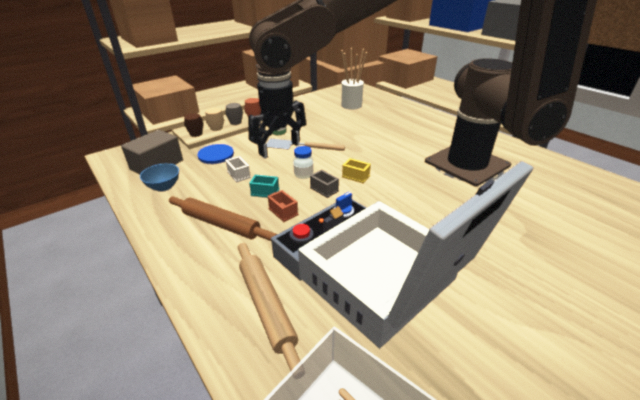

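Red is still at (283,205) in the scene view and the gripper is above it. Descending to grasp.

>>> {"api": "apply_moves", "payload": {
  "moves": [
    [0,5,20,0,0],
    [0,0,20,0,0],
    [0,0,20,0,0],
    [0,0,20,0,0],
    [0,0,20,0,0],
    [0,0,20,0,0],
    [0,0,20,0,0],
    [0,0,18,0,0],
    [0,0,0,0,0],
    [0,0,0,0,0.6],
    [0,0,0,0,0.6],
    [0,0,0,0,0.6]
  ],
  "newtons": 30
}}

```text
time: 6.63
tool_pos: [0.5966, -0.1526, 0.0122]
ee_rot: [3.139, 0.002, 1.644]
ft_force: [-0.3, -0.2, 1.0]
finger_gap: 0.0515
grip_force: 0.0
```

>>> {"api": "apply_moves", "payload": {
  "moves": [
    [0,0,0,0,0.7],
    [0,0,0,0,0.7],
    [0,0,0,0,0.7]
  ]
}}

```text
time: 6.88
tool_pos: [0.5968, -0.1529, 0.0125]
ee_rot: [3.138, 0.001, 1.644]
ft_force: [-0.4, 2.9, 6.2]
finger_gap: 0.048
grip_force: 31.5
```

>>> {"api": "apply_moves", "payload": {
  "moves": [
    [0,0,-20,0,0.7],
    [0,0,-28,0,0.7],
    [0,0,-28,0,0.7],
    [0,0,-28,0,0.7],
    [0,0,-28,0,0.7],
    [0,0,-28,0,0.7],
    [20,3,0,0,0.7],
    [28,4,0,0,0.7],
    [28,4,0,0,0.7],
    [28,4,0,0,0.7],
    [28,4,0,0,0.7],
    [28,4,0,0,0.7]
  ]
}}

```text
time: 7.88
tool_pos: [0.6056, 0.0098, 0.1695]
ee_rot: [-3.14, -0.0, 1.643]
ft_force: [0.5, 1.0, -2.0]
finger_gap: 0.0479
grip_force: 31.2
```

>>> {"api": "apply_moves", "payload": {
  "moves": [
    [28,4,0,0,0.7],
    [28,4,0,0,0.7],
    [28,4,0,0,0.7],
    [28,4,0,0,0.7],
    [28,4,0,0,0.7],
    [28,4,0,0,0.7],
    [28,4,0,0,0.7],
    [0,0,0,0,0.7],
    [0,0,0,0,0.7]
  ]
}}

```text
time: 8.63
tool_pos: [0.6192, 0.2073, 0.1693]
ee_rot: [-3.14, 0.001, 1.646]
ft_force: [-0.3, -0.2, -1.0]
finger_gap: 0.0481
grip_force: 31.2
```

Run:
```python
from h import *
snap('scene','s4');im=snap('top','t4')
for c,roi in(('grey',(350,242,392,274)),('white',(440,192,484,230))):
  try:print(c,pot(im,c,roi))
  except Exception as e:print(c,e)
```

```text
grey (array([ 0.44157602, -0.16861167]), np.float32(8.164555), array([0.0459, 0.0722], dtype=float32))
white (array([ 0.59752407, -0.39674862]), np.float32(-4.760942), array([0.0468, 0.071 ], dtype=float32))
```

View pics/s4.png

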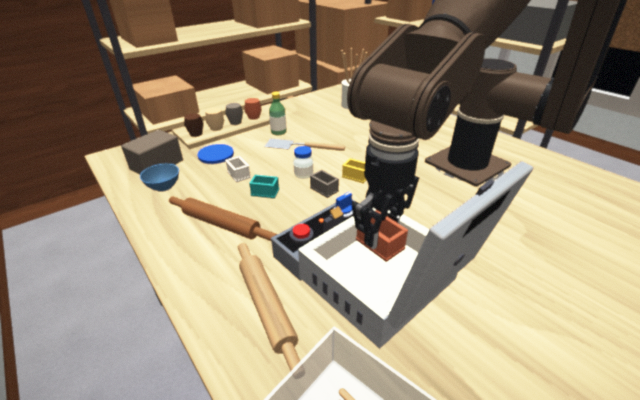

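The red pot is held above the chamber, clear of the lid. Lowering it.

>>> {"api": "apply_moves", "payload": {
  "moves": [
    [7,0,20,0,0.7],
    [0,0,20,0,0.7],
    [0,0,20,0,0.7],
    [0,0,20,0,0.7],
    [0,0,14,0,0.7],
    [0,0,10,0,0.7],
    [0,0,6,0,0.7],
    [0,0,3,0,0.7],
    [0,0,0,0,0.7],
    [0,0,0,0,0.7]
  ]
}}

```text
time: 9.57
tool_pos: [0.6204, 0.2132, 0.0584]
ee_rot: [3.14, -0.0, 1.643]
ft_force: [-0.4, 0.2, -1.5]
finger_gap: 0.0482
grip_force: 31.3
```

>>> {"api": "apply_moves", "payload": {
  "moves": [
    [0,0,1,0,0.7],
    [0,0,0,0,0.3],
    [0,0,0,0,0.25],
    [0,0,0,0,0.25],
    [0,0,0,0,0.25],
    [0,0,0,0,0.25],
    [0,0,-15,0,0.25],
    [0,0,-25,0,0.25],
    [0,0,-30,0,0.25],
    [0,0,-30,0,0.25],
    [0,0,-20,0,0.25]
  ]
}}

```text
time: 10.48
tool_pos: [0.6209, 0.2135, 0.1813]
ee_rot: [3.136, -0.001, 1.644]
ft_force: [0.1, 0.4, 0.8]
finger_gap: 0.0644
grip_force: 0.0
```

>>> {"api": "apply_moves", "payload": {
  "moves": [
    [-26,-15,0,0,0.2],
    [-26,-15,0,0,0.1],
    [-26,-15,0,0,0],
    [-26,-15,0,0,0],
    [-26,-15,0,0,0],
    [-26,-15,0,0,0],
    [-26,-15,0,0,0],
    [-26,-15,0,0,0],
    [-26,-15,0,0,0],
    [-26,-15,0,0,0],
    [-26,-15,0,0,0],
    [-26,-15,0,0,0]
  ]
}}

```text
time: 11.48
tool_pos: [0.4622, -0.1123, 0.1777]
ee_rot: [3.14, 0.001, 1.644]
ft_force: [0.5, -0.3, -0.0]
finger_gap: 0.0853
grip_force: 0.0
```

>>> {"api": "apply_moves", "payload": {
  "moves": [
    [-26,-15,0,0,0],
    [-20,-9,0,-2,0],
    [0,0,0,0,0],
    [0,0,0,0,0]
  ]
}}

```text
time: 11.82
tool_pos: [0.4422, -0.1595, 0.1775]
ee_rot: [3.14, 0.001, 1.675]
ft_force: [-0.4, 0.9, -0.7]
finger_gap: 0.0853
grip_force: 0.0
```

Run:
```python
from h import *
s=snap('scene','s5');im=snap('top','t5')
a=s[120:350,220:540];b=im[125:325,190:490]
a=cv2.resize(a,(556,400));b=cv2.resize(b,None,fx=1.5,fy=1.5)
cv2.imwrite('pics/c5.png',np.vstack([cv2.copyMakeBorder(x,0,0,0,560-x.shape[1],0) for x in(a[:300],b)])[:,:,::-1])
```

```text
(no output)
```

View pics/c5.png

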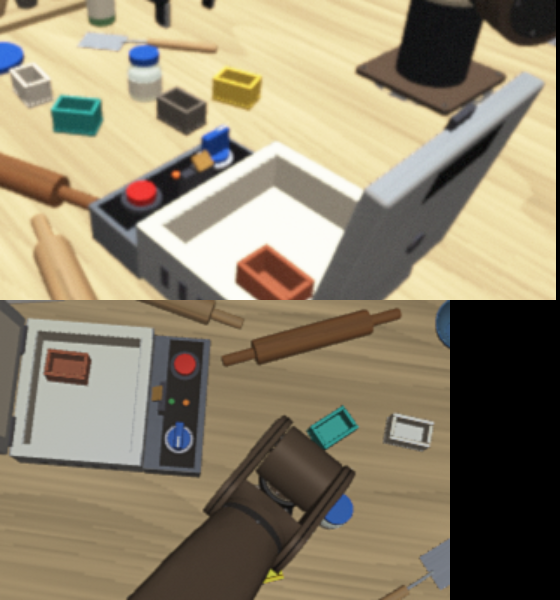

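Red sits upright in the far-left corner of the chamber. Grey and the jar have not moved. Grasping grey.

>>> {"api": "apply_moves", "payload": {
  "moves": [
    [-8,0,20,0,0],
    [0,0,22,0,0],
    [0,0,22,0,0],
    [0,0,22,0,0],
    [0,0,22,0,0],
    [0,0,22,0,0],
    [0,0,20,0,0],
    [0,0,16,0,0],
    [0,0,0,0,0],
    [0,0,0,0,0.6],
    [0,0,0,0,0.7],
    [0,0,0,0,0.7]
  ]
}}

```text
time: 12.92
tool_pos: [0.4443, -0.1669, 0.0118]
ee_rot: [3.139, 0.002, 1.679]
ft_force: [0.1, 0.6, 0.2]
finger_gap: 0.0517
grip_force: 0.0
```

>>> {"api": "apply_moves", "payload": {
  "moves": [
    [0,0,0,0,0.7],
    [0,0,0,0,0.7],
    [0,0,0,0,0.7]
  ]
}}

```text
time: 13.17
tool_pos: [0.4443, -0.1672, 0.012]
ee_rot: [3.139, 0.001, 1.678]
ft_force: [1.1, 1.9, 6.6]
finger_gap: 0.0477
grip_force: 33.5
```

>>> {"api": "apply_moves", "payload": {
  "moves": [
    [0,0,-20,0,0.7],
    [0,0,-28,0,0.7],
    [0,0,-28,0,0.7],
    [0,0,-28,0,0.7],
    [0,0,-28,0,0.7],
    [0,0,-28,2,0.7],
    [28,8,0,0,0.7],
    [28,8,0,0,0.7],
    [28,8,0,0,0.7],
    [28,8,0,0,0.7],
    [28,8,0,0,0.7],
    [28,8,0,0,0.7]
  ]
}}

```text
time: 14.17
tool_pos: [0.4781, 0.0058, 0.1698]
ee_rot: [-3.141, -0.0, 1.643]
ft_force: [0.3, 0.2, -2.0]
finger_gap: 0.0475
grip_force: 32.7
```

>>> {"api": "apply_moves", "payload": {
  "moves": [
    [28,8,0,0,0.7],
    [28,8,0,0,0.7],
    [28,8,0,0,0.7],
    [28,8,0,0,0.7],
    [28,8,0,0,0.7],
    [28,8,0,0,0.7],
    [28,8,0,0,0.7],
    [0,0,0,0,0.7],
    [0,0,0,0,0.7]
  ]
}}

```text
time: 14.92
tool_pos: [0.5196, 0.2049, 0.1695]
ee_rot: [-3.14, 0.001, 1.646]
ft_force: [-0.4, -0.0, -1.9]
finger_gap: 0.0478
grip_force: 32.7
```

>>> {"api": "apply_moves", "payload": {
  "moves": [
    [4,2,20,0,0.7],
    [0,0,20,0,0.7],
    [0,0,20,0,0.7],
    [0,0,20,0,0.7],
    [0,0,14,0,0.7],
    [0,0,10,0,0.7],
    [0,0,6,0,0.7],
    [0,0,4,0,0.7],
    [0,0,2,0,0.7],
    [0,0,0,0,0.7]
  ]
}}

```text
time: 15.75
tool_pos: [0.5223, 0.2079, 0.0547]
ee_rot: [3.141, -0.0, 1.643]
ft_force: [-0.3, -0.1, -1.8]
finger_gap: 0.0475
grip_force: 32.7
```

>>> {"api": "apply_moves", "payload": {
  "moves": [
    [0,0,1,0,0.7],
    [0,0,0,0,0.3],
    [0,0,0,0,0.25],
    [0,0,0,0,0.25],
    [0,0,0,0,0.25],
    [0,0,0,0,0.25],
    [0,0,-15,0,0.25],
    [0,0,-25,0,0.25],
    [0,0,-30,0,0.25],
    [0,0,-30,0,0.25],
    [0,0,-20,0,0.25]
  ]
}}

```text
time: 16.67
tool_pos: [0.5231, 0.2084, 0.1767]
ee_rot: [3.138, -0.0, 1.644]
ft_force: [0.6, 0.9, 0.9]
finger_gap: 0.0639
grip_force: 0.0
```

>>> {"api": "apply_moves", "payload": {
  "moves": [
    [-28,1.5,0,0,0.2],
    [-28,1.5,0,0,0],
    [-28,1.5,0,0,0],
    [-28,1.5,0,0,0],
    [-28,1.5,0,0,0],
    [-28,1.5,0,0,0],
    [-28,1.5,0,0,0],
    [-28,1.5,0,0,0],
    [-28,1.5,0,0,0],
    [-28,1.5,0,0,0]
  ]
}}

```text
time: 17.5
tool_pos: [0.5573, -0.0714, 0.1735]
ee_rot: [3.141, 0.0, 1.644]
ft_force: [0.3, -0.2, 0.5]
finger_gap: 0.0856
grip_force: 0.0
```

Run:
```python
from h import *
im=snap('top','t6')
try:print(pot(im,'white',(430,182,494,240)))
except Exception as e:print(e)
```

```text
(array([ 0.59752401, -0.39674856]), np.float32(-4.760908), array([0.0468, 0.0711], dtype=float32))
```

>>> {"api": "apply_moves", "payload": {
  "moves": [
    [-28,1,0,0,0],
    [-28,1,0,0,0],
    [-28,1,0,0,0],
    [-28,1,0,0,0],
    [-28,1,0,0,0],
    [-28,1,0,0,0],
    [-28,1,0,0,0],
    [-28,1,0,0,0],
    [-28,1,0,0,0],
    [-28,2,0,4,0],
    [-28,5,0,5,0],
    [0,0,0,0,0]
  ]
}}

```text
time: 18.55
tool_pos: [0.5936, -0.3814, 0.1733]
ee_rot: [3.14, 0.003, 1.48]
ft_force: [-0.3, -0.0, 0.5]
finger_gap: 0.0855
grip_force: 0.0
```

>>> {"api": "apply_moves", "payload": {
  "moves": [
    [0,0,0,0,0],
    [0,0,0,0,0]
  ]
}}

```text
time: 18.72
tool_pos: [0.5936, -0.3758, 0.1729]
ee_rot: [-3.141, -0.001, 1.487]
ft_force: [0.3, 0.8, 1.0]
finger_gap: 0.0858
grip_force: 0.0
```

>>> {"api": "apply_moves", "payload": {
  "moves": [
    [-21,6,10,0,0],
    [0,0,22,0,0],
    [0,0,22,0,0],
    [0,0,22,0,0],
    [0,0,22,0,0],
    [0,0,22,0,0],
    [0,0,22,0,0],
    [0,0,20,0,0],
    [0,0,0,0,0],
    [0,0,0,0,0.6],
    [0,0,0,0,0.7],
    [0,0,0,0,0.7]
  ]
}}

```text
time: 19.72
tool_pos: [0.5993, -0.3984, 0.0139]
ee_rot: [3.138, 0.002, 1.487]
ft_force: [-0.4, -0.0, 0.0]
finger_gap: 0.0515
grip_force: 0.0
```

>>> {"api": "apply_moves", "payload": {
  "moves": [
    [0,0,0,0,0.7],
    [0,0,0,0,0.7],
    [0,0,0,0,0.7]
  ]
}}

```text
time: 19.97
tool_pos: [0.5995, -0.3989, 0.0141]
ee_rot: [3.138, 0.002, 1.487]
ft_force: [0.5, 0.6, 5.4]
finger_gap: 0.0477
grip_force: 33.6
```

>>> {"api": "apply_moves", "payload": {
  "moves": [
    [0,0,-20,0,0.7],
    [0,0,-28,0,0.7],
    [0,0,-28,0,0.7],
    [0,0,-28,-3,0.7],
    [0,0,-28,-3,0.7],
    [0,0,-28,-3,0.7],
    [28,0.8,0,0,0.7],
    [28,0.8,0,0,0.7],
    [28,0.8,0,0,0.7],
    [28,0.8,0,0,0.7],
    [28,0.8,0,0,0.7],
    [28,0.8,0,0,0.7]
  ]
}}

```text
time: 20.97
tool_pos: [0.5894, -0.2285, 0.1703]
ee_rot: [-3.14, -0.001, 1.643]
ft_force: [0.1, 0.1, -1.9]
finger_gap: 0.048
grip_force: 32.8
```

>>> {"api": "apply_moves", "payload": {
  "moves": [
    [28,0.8,0,0,0.7],
    [28,0.8,0,0,0.7],
    [28,0.8,0,0,0.7],
    [28,0.8,0,0,0.7],
    [28,0.8,0,0,0.7],
    [28,0.8,0,0,0.7],
    [28,0.8,0,0,0.7],
    [28,0.8,0,0,0.7],
    [28,0.8,0,0,0.7],
    [28,0.8,0,0,0.7],
    [28,0.8,0,0,0.7],
    [28,0.8,0,0,0.7]
  ]
}}

```text
time: 21.97
tool_pos: [0.5746, 0.1069, 0.1705]
ee_rot: [-3.14, 0.0, 1.643]
ft_force: [0.4, 0.6, -2.0]
finger_gap: 0.0475
grip_force: 32.8
```

>>> {"api": "apply_moves", "payload": {
  "moves": [
    [0,0,0,0,0.7],
    [0,0,0,0,0.7]
  ]
}}

```text
time: 22.13
tool_pos: [0.5747, 0.1069, 0.1705]
ee_rot: [-3.14, 0.0, 1.646]
ft_force: [-0.2, 0.4, -2.3]
finger_gap: 0.0476
grip_force: 32.7
```

>>> {"api": "apply_moves", "payload": {
  "moves": [
    [24,3,0,0,0.7],
    [0,0,20,0,0.7],
    [0,0,20,0,0.7],
    [0,0,20,0,0.7],
    [0,0,20,0,0.7],
    [0,0,14,0,0.7],
    [0,0,10,0,0.7],
    [0,0,6,0,0.7],
    [0,0,4,0,0.7],
    [0,0,2,0,0.7],
    [0,0,0,0,0.7]
  ]
}}

```text
time: 23.05
tool_pos: [0.5773, 0.1297, 0.0557]
ee_rot: [3.141, 0.0, 1.643]
ft_force: [0.1, -0.1, -1.8]
finger_gap: 0.0475
grip_force: 32.7
```

>>> {"api": "apply_moves", "payload": {
  "moves": [
    [0,0,1,0,0.7],
    [0,0,0,0,0.3],
    [0,0,0,0,0.25],
    [0,0,0,0,0.25],
    [0,0,0,0,0.25],
    [0,0,0,0,0.25],
    [0,0,-15,0,0.25],
    [0,0,-25,0,0.25],
    [0,0,-30,0,0.25],
    [0,0,-30,0,0.25],
    [0,0,-30,0,0.25],
    [0,0,-30,0,0.25]
  ]
}}

```text
time: 24.05
tool_pos: [0.5767, 0.1299, 0.2159]
ee_rot: [3.141, 0.0, 1.644]
ft_force: [0.2, -0.6, 0.4]
finger_gap: 0.0642
grip_force: 0.0
```

>>> {"api": "apply_moves", "payload": {
  "moves": [
    [0,0,-30,0,1],
    [0,0,-30,0,1],
    [0,0,-30,0,1],
    [0,0,-30,0,1],
    [0,0,-30,0,1],
    [0,0,0,0,1],
    [0,0,0,0,1]
  ]
}}

```text
time: 24.63
tool_pos: [0.5777, 0.13, 0.3675]
ee_rot: [3.136, 0.0, 1.644]
ft_force: [-0.4, -0.8, -0.1]
finger_gap: 0.0002
grip_force: 0.0
```

>>> {"api": "apply_moves", "payload": {
  "moves": [
    [28,0,0,0,1],
    [28,0,0,0,1],
    [28,0,0,0,1],
    [28,0,0,0,1],
    [28,0,0,0,1],
    [28,0,0,0,1],
    [28,0,0,0,1],
    [28,0,0,0,1],
    [28,0,0,0,1],
    [28,0,0,0,1],
    [0,0,0,0,1],
    [0,0,0,0,1]
  ]
}}

```text
time: 25.63
tool_pos: [0.5555, 0.4101, 0.3614]
ee_rot: [-3.138, 0.002, 1.646]
ft_force: [0.6, -1.0, 0.0]
finger_gap: -0.0003
grip_force: 0.0
```

Run:
```python
from h import *
s=snap('scene','s7');im=snap('top','t7')
a=cv2.resize(s,(560,350));b=cv2.resize(im[125:285,140:490],None,fx=1.6,fy=1.5)
cv2.imwrite('pics/c7.png',np.vstack([a,b])[:,:,::-1])
p=bot.read_state()['tool_pos'];d=p[:2]-[.573,.1715];print(p,d@[.9976,.0698],d@[-.0698,.9976])
```

```text
[0.55634014 0.40843762 0.36262011] -8.163470279067854e-05 0.23753182783932947
```

View pics/c7.png

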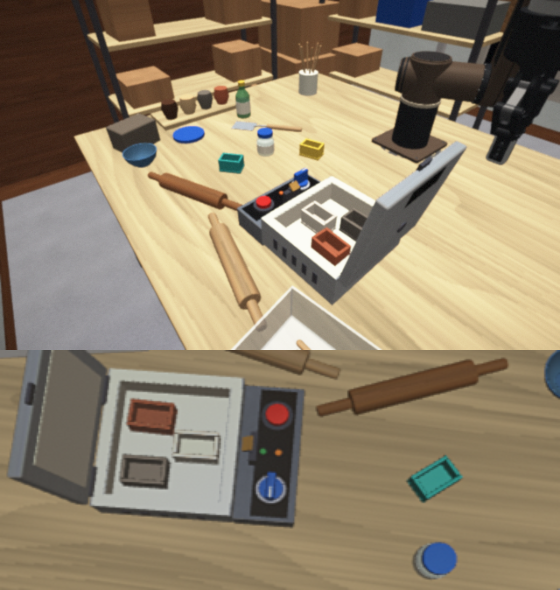

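All three pots stand upright in the chamber, the lid is open and the gripper is outside it. Swinging the lid down now.

>>> {"api": "apply_moves", "payload": {
  "moves": [
    [0,0,28,0,1],
    [0,0,28,0,1],
    [0,0,28,0,1],
    [0,0,0,0,1],
    [-20,0,0,0,1],
    [-20,0,0,0,1],
    [-15,0,0,0,1],
    [-15,0,0,0,1],
    [-15,0,-2,0,1],
    [-15,0,-2,0,1]
  ]
}}

```text
time: 26.57
tool_pos: [0.5642, 0.3085, 0.2857]
ee_rot: [3.14, -0.001, 1.643]
ft_force: [0.5, 3.4, 0.7]
finger_gap: 0.0001
grip_force: 1.2
```

>>> {"api": "apply_moves", "payload": {
  "moves": [
    [-20,0,-2,0,1],
    [-20,0,1,0,1],
    [-20,0,2,0,1],
    [-20,0,5,0,1],
    [-20,0,7,0,1],
    [-20,0,10,0,1],
    [-17,0,12,0,1]
  ]
}}

```text
time: 27.15
tool_pos: [0.5737, 0.171, 0.2501]
ee_rot: [3.141, 0.0, 1.643]
ft_force: [-0.2, 2.0, 1.2]
finger_gap: 0.0002
grip_force: 0.9
```

Run:
```python
from h import *
s=snap('scene','s8');im=snap('top','t8')
a=cv2.resize(s,(560,350));b=cv2.resize(im[125:285,140:490],None,fx=1.6,fy=1.5)
cv2.imwrite('pics/c8.png',np.vstack([a,b])[:,:,::-1])
p=bot.read_state()['tool_pos'];d=p[:2]-[.573,.1715];print(p,d@[.9976,.0698],d@[-.0698,.9976])
```

```text
[0.57273573 0.16980526 0.24728708] -0.00038193195352108285 -0.0016722310508739072
```

View pics/c8.png

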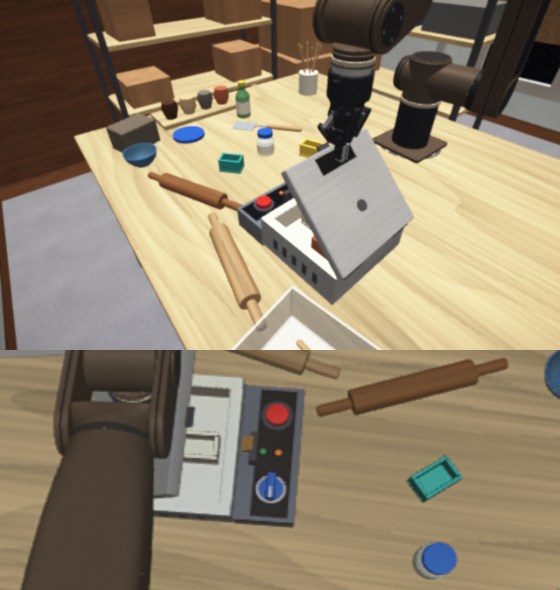

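The fingers are on the rubber pad and the lid is at about 0.75 rad, following as planned. Continuing down.

>>> {"api": "apply_moves", "payload": {
  "moves": [
    [-16,0,20,0,1],
    [-16,0,20,0,1],
    [-12,0,21,0,1],
    [-11,0,21,0,1],
    [-7,0,20,0,1],
    [-5,0,18,0,1],
    [0,0,4,0,1],
    [0,0,4,0,1],
    [0,0,3,0,1],
    [0,0,0,0,1]
  ]
}}

```text
time: 28.08
tool_pos: [0.5793, 0.106, 0.1192]
ee_rot: [3.14, 0.001, 1.644]
ft_force: [-0.1, -2.5, 2.9]
finger_gap: 0.0002
grip_force: 1.2
```

>>> {"api": "apply_moves", "payload": {
  "moves": [
    [0,0,3,0,1],
    [0,0,2,0,1],
    [0,0,2,0,1],
    [0,0,0,0,1],
    [0,0,0,0,1]
  ]
}}

```text
time: 28.5
tool_pos: [0.5797, 0.1061, 0.1178]
ee_rot: [3.141, 0.001, 1.645]
ft_force: [-10.2, -2.7, 24.0]
finger_gap: 0.0001
grip_force: 12.2
```

>>> {"api": "apply_moves", "payload": {
  "moves": [
    [0,0,-10,0,1],
    [0,0,-20,0,1],
    [0,0,-30,0,1],
    [0,0,-20,0,1],
    [0,0,0,0,0],
    [0,0,0,0,0]
  ]
}}

```text
time: 29.0
tool_pos: [0.5792, 0.1066, 0.1927]
ee_rot: [3.139, -0.0, 1.644]
ft_force: [-0.3, 0.6, -0.3]
finger_gap: 0.0231
grip_force: 0.0
```

Run:
```python
from h import *
s=snap('scene','s9');im=snap('top','t9')
a=cv2.resize(s[120:340,220:500],None,fx=2,fy=2);a=a[:, :560];b=cv2.resize(im[185:235,270:350],None,fx=3,fy=3)
cv2.imwrite('pics/c9.png',np.vstack([a,cv2.copyMakeBorder(b,0,0,0,560-b.shape[1],0)])[:,:,::-1])
```

```text
(no output)
```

View pics/c9.png

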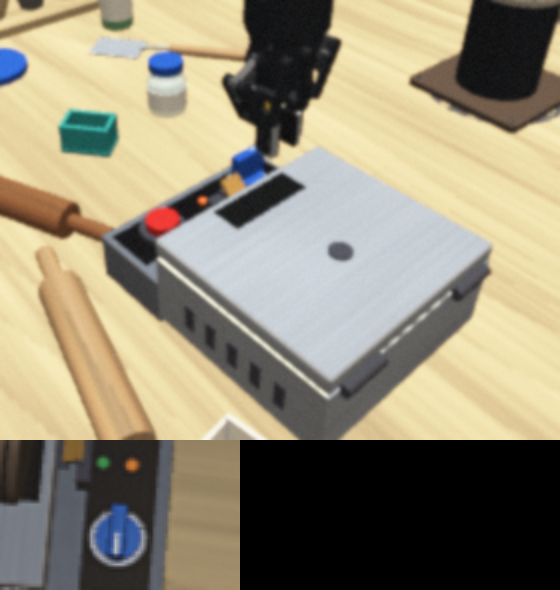

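The lid lies flat and latched under the tongue. The key is upright with its bar along kiln x, at about (309,216) in the top view. Now I'll locate its axis.

Run:
```python
from h import *
K=lambda p:(np.array([p[:2]-np.array([.573,.1715])])@np.array([[.9976,-.0698],[.0698,.9976]])*1000).round(1)
im=cv2.imread('pics/t9.png')[:,:,::-1].copy();sc=cv2.imread('pics/s9.png')[:,:,::-1].copy()
g=cv2.cvtColor(im,cv2.COLOR_RGB2HSV)
b=blob(im,'blue',(290,195,330,240));x,y,w,h=cv2.boundingRect(b.astype(np.int32));print('blue bbox',x,y,w,h)
m=((g[:,:,2]>110)&(g[:,:,1]<90)|(mask(im,'blue')>0)).astype(np.uint8);m[:203]=0;m[233:]=0;m[:,:297]=0;m[:,323:]=0
pts=np.argwhere(m)[:,::-1].astype(np.float32);(cx,cy),r=cv2.minEnclosingCircle(pts);print('disc',cx,cy,r,pts.min(0),pts.max(0))
for z in(.06,.067,.074):print(z,ray('top',(cx,cy),z).round(4),K(ray('top',(cx,cy),z)))
for px in((309.3,215),):print('bar',ray('top',px,.107).round(4),K(ray('top',px,.107)))
bs=blob(sc,'blue',(325,185,365,225));print('scene blue',cv2.boundingRect(bs.astype(np.int32)),bs[bs[:,1].argmin()],bs[bs[:,0].argmin()],bs[bs[:,0].argmax()])
u=np.array([.9976,.0698]);v=np.array([-.0698,.9976]);O=np.array([.573,.1715])
for kx in(-50,-55,-60,-65,-70):
  for s in(-22,22):
    w=O+(kx+s)/1000*u-.168*v;print(kx,s,proj('top',[*w,.107]).round(1),proj('scene',[*w,.107]).round(1))
```

```text
blue bbox 302 206 14 18
disc 309.0 216.1999969482422 10.249005317687988 [300. 206.] [318. 226.]
0.06 [0.525 0.001 0.06 ] [[ -59.8 -166.7]]
0.067 [0.5237 0.0008 0.067 ] [[ -61.  -166.8]]
0.074 [0.5225 0.0006 0.074 ] [[ -62.3 -166.9]]
bar [ 0.5196 -0.0007  0.107 ] [[ -65.3 -168. ]]
scene blue (337, 195, 15, 17) [344. 195.] [337. 199.] [351. 205.]
-50 -22 [309.1 217.7] [345.7 192.9]
-50 22 [310.4 200.4] [332.1 200.4]
-55 -22 [308.9 219.7] [347.2 192.1]
-55 22 [310.3 202.3] [333.7 199.5]
-60 -22 [308.8 221.6] [348.7 191.3]
-60 22 [310.1 204.3] [335.2 198.7]
-65 -22 [308.6 223.6] [350.2 190.4]
-65 22 [310.  206.2] [336.8 197.8]
-70 -22 [308.5 225.6] [351.7 189.6]
-70 22 [309.8 208.2] [338.4 196.9]
```

>>> {"api": "apply_moves", "payload": {
  "moves": [
    [0,0,0,-7,0.5],
    [0,0,0,-7,0.5],
    [0,0,0,-7,0.5],
    [0,0,0,-7,0.5],
    [0,0,0,-7,0.5],
    [0,0,0,-7,0.5],
    [0,0,0,-7,0.5],
    [0,0,0,-7,0.5],
    [0,0,0,-7,0.5],
    [0,0,0,-7,0.5],
    [0,0,0,-7,0.5],
    [0,0,0,-7,0.5]
  ]
}}

```text
time: 30.1
tool_pos: [0.5773, 0.1061, 0.1886]
ee_rot: [3.141, -0.005, 3.116]
ft_force: [0.1, 0.0, -0.6]
finger_gap: 0.0427
grip_force: 0.0
```

>>> {"api": "apply_moves", "payload": {
  "moves": [
    [0,0,0,-6,0.5],
    [17,-25,0,0,0.5],
    [17,-25,0,0,0.5],
    [17,-25,0,0,0.5],
    [16,-27,0,0,0.5],
    [0,0,0,0,0.5],
    [0,0,0,0,0.5],
    [0,0,0,0,0.5]
  ]
}}

```text
time: 30.77
tool_pos: [0.5187, -0.0003, 0.19]
ee_rot: [3.14, -0.002, -3.069]
ft_force: [0.2, 0.8, 0.7]
finger_gap: 0.0428
grip_force: 0.0
```

>>> {"api": "apply_moves", "payload": {
  "moves": [
    [0,0,20,0,0.5],
    [0,0,25,0,0.5],
    [0,0,25,0,0.5],
    [0,0,20,0,0.5],
    [0,0,12,0,0.5],
    [0,0,6,0,0.5],
    [0,0,0,0,0.5],
    [0,0,0,0,0.9],
    [0,0,0,0,1],
    [0,0,0,0,1],
    [0,0,0,0,1],
    [0,0,0,0,1]
  ],
  "newtons": 30
}}

```text
time: 31.77
tool_pos: [0.5203, 0.001, 0.085]
ee_rot: [3.138, 0.003, -3.071]
ft_force: [0.3, 5.7, 0.3]
finger_gap: 0.0134
grip_force: 32.1
```

>>> {"api": "apply_moves", "payload": {
  "moves": [
    [0,0,0,7,1],
    [0,0,0,7,1],
    [0,0,0,7,1],
    [0,0,0,7,1],
    [0,0,0,7,1],
    [0,0,0,7,1],
    [0,0,0,7,1],
    [0,0,0,7,1],
    [0,0,0,7,1],
    [0,0,0,5,1],
    [0,0,0,0,1],
    [0,0,0,0,1]
  ]
}}

```text
time: 32.77
tool_pos: [0.5208, 0.0022, 0.0851]
ee_rot: [3.135, -0.003, 2.026]
ft_force: [3.2, 11.1, -0.8]
finger_gap: 0.013
grip_force: 31.8
```

Run:
```python
from h import *
s=bot.read_state();print(s['time'],s['ee_rot'],s['moment'],s['ft_force'],s['finger_gap'],s['tool_pos'])
```

```text
32.7667 [ 3.13499529e+00 -3.12652966e-03  2.02609051e+00] [ 1.60390216 -0.30437458  0.1722704 ] [ 3.2094378  11.08450804 -0.75816669] 0.013043408811492461 [0.52080091 0.0022095  0.08507314]
```

>>> {"api": "apply_moves", "payload": {
  "moves": [
    [0,0,0,3,1],
    [0,0,0,2,1],
    [0,0,0,0,1],
    [0,0,0,0,1],
    [0,0,0,0,1]
  ]
}}

```text
time: 33.18
tool_pos: [0.521, 0.002, 0.0852]
ee_rot: [3.135, -0.002, 1.945]
ft_force: [3.4, 10.0, -0.7]
finger_gap: 0.0135
grip_force: 52.7
```

Run:
```python
from h import *
s=bot.read_state();print(s['ee_rot'],s['moment'],s['ft_force']);s=snap('scene','s10');im=snap('top','t10')
a=cv2.resize(s[160:260,260:420],None,fx=3.5,fy=3.5);b=cv2.resize(im[185:235,270:350],None,fx=3,fy=3)
cv2.imwrite('pics/c10.png',np.vstack([a,cv2.copyMakeBorder(b,0,0,0,560-b.shape[1],0)])[:,:,::-1])
```

```text
[ 3.13539668e+00 -1.73882287e-03  1.94500065e+00] [ 1.64719623 -0.3954186   1.15231137] [ 3.35301833  9.98404654 -0.67846524]
```

View pics/c10.png

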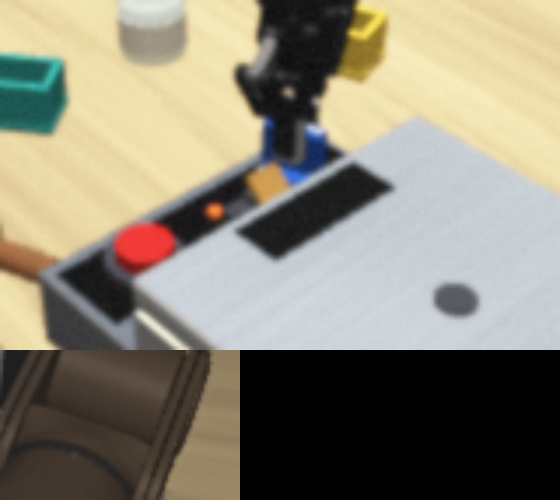

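The key is turned across and at its stop, with the moment up to 1.15 Nm and the lid still shut. I'll turn it back with the key, release it and retreat.

>>> {"api": "apply_moves", "payload": {
  "moves": [
    [0,0,0,-7,1],
    [0,0,0,-7,1],
    [0,0,0,-7,1],
    [0,0,0,-7,1],
    [0,0,0,-7,1],
    [0,0,0,-7,1],
    [0,0,0,-7,1],
    [0,0,0,-7,1],
    [0,0,0,-7,1],
    [0,0,0,-7,1],
    [0,0,0,-1,1],
    [0,0,0,0,0.5]
  ]
}}

```text
time: 34.28
tool_pos: [0.5203, -0.0001, 0.0848]
ee_rot: [3.142, 0.003, -3.103]
ft_force: [-0.4, 0.5, -0.2]
finger_gap: 0.0242
grip_force: 0.0
```

>>> {"api": "apply_moves", "payload": {
  "moves": [
    [0,0,0,0,0.5],
    [0,0,0,0,0.5],
    [0,0,0,0,0.5],
    [0,0,0,0,0.5],
    [0,0,-15,0,0.5],
    [0,0,-25,0,0.5],
    [0,0,-30,0,0.5],
    [0,0,-30,0,0.5],
    [20,0,-25,0,0.5],
    [25,0,-25,0,0.5],
    [0,-28,0,0,0.5],
    [0,-28,0,0,0.5]
  ]
}}

```text
time: 35.28
tool_pos: [0.4767, -0.0585, 0.2364]
ee_rot: [-3.139, 0.006, -3.101]
ft_force: [0.6, -1.0, -0.5]
finger_gap: 0.0426
grip_force: 0.0
```

>>> {"api": "apply_moves", "payload": {
  "moves": [
    [0,-28,0,0,0.5],
    [0,-28,0,0,0.5],
    [0,-28,0,0,0.5],
    [0,-28,0,0,0.5],
    [0,-28,0,0,0.5],
    [0,0,0,0,0.5],
    [0,0,0,0,0.5],
    [0,0,0,0,0.5]
  ]
}}

```text
time: 35.95
tool_pos: [0.4815, -0.1979, 0.2331]
ee_rot: [3.141, -0.0, -3.104]
ft_force: [0.7, 0.5, 0.4]
finger_gap: 0.0426
grip_force: 0.0
```

Run:
```python
from h import *
s=snap('scene','s11');im=snap('top','t11')
a=cv2.resize(s,(560,350));b=cv2.resize(im[125:285,190:390],None,fx=1.5,fy=1.5)
cv2.imwrite('pics/c11.png',np.vstack([a,cv2.copyMakeBorder(b,0,0,0,560-b.shape[1],0)])[:,:,::-1])
b=blob(im,'blue',(290,195,330,240));print(cv2.boundingRect(b.astype(np.int32)),bot.read_state()['joint_velocities'].round(3))
```

```text
(302, 206, 14, 18) [ 0.007 -0.002 -0.001 -0.003 -0.001 -0.001]
```

View pics/c11.png

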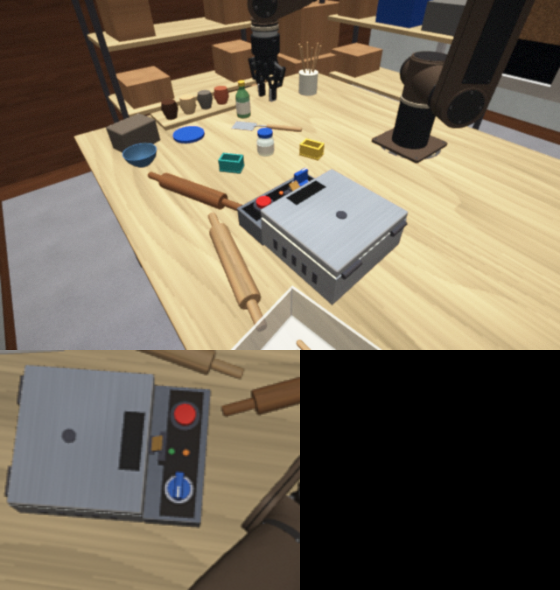

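The lid is latched, the key is back at its rest position with the same outline as at the start, the button is out and the robot is clear.

```bash
python3 -c "
from workcell import bot
print(bot.finish_job())"
```

```text
the job is handed in; nothing more can be done
None
```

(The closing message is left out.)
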